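Scoop polishing chips into the bowl

ROBOT

A 7-joint arm with a two-finger parallel gripper is mounted at the origin on a cart in front of the work surface, level with it; the furniture and walls round the work are solid. World frame = base frame: x ahead of the robot, y to its left, z up, the work surface at z = 0. Lengths are in m, angles in rad, forces in N, time in s.
With the tool pointing down it reaches from about 0.425 to 0.875 m from the base axis. Payload 4.7 kg.
Tool frame: the origin (TCP) lies on the centre line of the jaws, within the pads' length; the fingertips stand 14 mm ahead of it and the grasp point (between the pads) lies 5 mm behind it; z points along the fingers, y is the line along which they close (so a half turn about z gives the same grasp; the last joint's range is limited). The gripper opens to 87 mm and grips with 3 to 60 N. Pads are 19 mm wide; open, the fingers measure 117 mm over their backs; the gripper's body (75 mm by 190 mm) begins 51 mm behind the grasp point.
Start: joints at [1.139, 0.321, -0.07, 1.45, 0.023, 1.371, -0.057], TCP at [0.28, -0.587, 0.212] pointing down, gripper open.
Joint ranges: [-2.86, 2.86], [-0.3, 2.09], [-1.38, 1.24], [0.06, 2.45], [-1.56, 4.7], [0.09, 2.05], [-2.69, 2.69]. Speed limits (rad/s): [2.57, 2.57, 3.14, 3.14, 3.14, 3.14, 3.14].

INTERFACE

Orientations are given as a rotation vector (axis times angle).
In Python, from bench import ctrl gives the robot as it stands.
- The arm moves only by the tool send_rows, never from a script. Its argument "steps" is a list of rows, each an object of numbers: "tx", "ty", "tz": the shift along the tool's x, y, z in units of 60 mm (1.0 is 60 mm); "turn": the turn about the tool's z in units of 8 degrees (1.0 is 8 degrees); "grip": the opening, from 0 (shut) to 1 (fully open). A call has 1 to 12 rows; each row shifts and turns the commanded pose from where the row before left it, along the tool's axes as they then stand; what a row does not reach is not made up. A row lasts 1/8 s, in which the tool goes at most 62.5 mm and 10.7 degrees, less where a joint would pass 70% of its speed; a pose out of reach is approached as far as the arm can. A call is refused whole if a number of a shift passes 1 or a number of a turn 1, either way. A call with a gripper value outside its range is refused whole. The fingers move at their own pace and stop on an object; "newtons" is the grip in N (left out, the last holds). Time passes only in rows, so rows that do not move let the fingers close. It gives the time, the measured TCP pose, the force, the opening and the grip force at its end, in the units of the state.
- ctrl.get_state(): the state, without advancing time (a new reading comes with each control period).
- ctrl.get_image(name): name is "scene" or "top"; returns a dict with "pixels" (400x640x3 uint8, red, green, blue), "K" (3x3 intrinsics, pixels), "cam_to_world" (4x4, takes a point from camera to world coordinates). Camera axes: x right, y down, z forward; pixel columns grow to the right and rows downward; lengths in m; the calibration is good to about 2 mm. A picture is of the moment at which its call begins. There is no depth.
- ctrl.close_job(): hands the job in; it is judged then, once.
The state is a dict: "time": time; "joint_positions": joint angles; "qd": joint speeds; "joint_torque": joint torques, N m; "position": TCP position; "tool_rot": TCP orientation; "ft_force": force on the tool from outside, world axes, zero at the start; "torque": the same for the moment, N m; "grip_width": opening from 0.0 (shut) to 1.0 (fully open); "grip_force": force on a finger pad.
Only numpy, scipy, OpenCV 4.12 (cv2) and the standard library are available. Lean on these libraries where they do the work, as an engineer would, in place of code of your own. Each camera call takes 0.05 s, during which the arm holds its last target. There are 200 camera calls.

TASK

Pick up the red-handled scoop, use it to scoop orange polishing chips out of the blue hooded tray, and tip at least three of the five gently from low over the steel bowl so that they stay in it. Do not touch the chips with the gripper or arm, leave no chip outside the tray and the bowl, and do not shift the bowl or the things lying around. Finally put the scoop back on the cork mat, standing level on its pan, and let go.

Things in the scene. Friction and masses are not known exactly. Their poses are not given: they have to be found in the camera images.
- scoop: scoop: steel pan, red flat-sided handle, 190 mm long, 0.16 kg. Origin: underside of the pan's middle; x out of the open mouth, z up. Pan: x -38 to 38, 82 wide, floor 2 thick (lip 1.5), side walls 28 high from x -38 to -4, 18 high to x 8, none beyond, back wall 34 high. Handle: level bar 18 wide, 18 high, x -36 to -150, centre line 80 above the underside
- scoop_grip (a point): grip point on the centre line of the scoop's handle, at x -90, z 80 mm of the scoop's frame; axes as the scoop's. Pinch across y (18 mm)
- scoop_lip (a point): middle of the scoop's front edge, at its underside, x +38 mm of the scoop's frame; axes as the scoop's
- tray: fixed blue trough; origin under the trough's middle. Inside x -110 to 110, y -47 to 47, floor 4 above the bench; walls 5 thick, near end (-x) and sides 34 high. At the far end (+x) a hood overhangs from x 76 on, underside 76 above the bench, top 80, sides closed. Its end wall (x 110) stops the chips but stands 8 clear of the floor; the gap under it is 15 deep, so the scoop's lip can run in
- tray_end (a point): point on the tray floor straight below the inside face of the hooded end wall (x +110, z 4 mm of the tray's frame); axes as the tray's
- bowl: loose round steel bowl, 0.6 kg, rim 140 mm across outside, 50 high, wall 4, inner floor 5 above the bench and about 55 across; origin at the centre of its underside, z up
- mat: cork mat fixed on the bench, 200 (x) by 100 (y) by 3 mm; origin at the centre of its underside; the scoop stands on it at the start
- chip1: orange faceted ceramic polishing chip, an eight-sided block 23 mm across and 20 mm high with bevelled top and bottom edges, about 14 g; origin at its centre; lies on the tray floor at the start (centre 14 mm above the bench)
- chip2: orange faceted ceramic polishing chip, an eight-sided block 23 mm across and 20 mm high with bevelled top and bottom edges, about 14 g; origin at its centre; lies on the tray floor at the start (centre 14 mm above the bench)
- chip3: orange faceted ceramic polishing chip, an eight-sided block 23 mm across and 20 mm high with bevelled top and bottom edges, about 14 g; origin at its centre; lies on the tray floor at the start (centre 14 mm above the bench)
- chip4: orange faceted ceramic polishing chip, an eight-sided block 23 mm across and 20 mm high with bevelled top and bottom edges, about 14 g; origin at its centre; lies on the tray floor at the start (centre 14 mm above the bench)
- chip5: orange faceted ceramic polishing chip, an eight-sided block 23 mm across and 20 mm high with bevelled top and bottom edges, about 14 g; origin at its centre; lies on the tray floor at the start (centre 14 mm above the bench)
- felt_block: bystander: dark brown felt-wrapped round block, 74 across, 44 high, origin under its middle; leave alone
- lighter: bystander: flat black gas lighter with a blue end, 88x25x12 mm, origin under its middle; leave alone
- jar_lid: bystander: light blue round jar lid, 49 across, 9 high, origin under its middle; leave alone

How it is judged:
On the way:
1. at least one chip lies in the scoop's pan, lifted clear above the tray (chip centre more than 90 mm above the bench) (((x of chip1 in the frame of scoop between -0.038 and 0.042 m and y of chip1 in the frame of scoop between -0.041 and 0.041 m and z of chip1 in the frame of scoop between 0 and 0.05 m and height (world z) of chip1 above 0.09 m) or (x of chip2 in the frame of scoop between -0.038 and 0.042 m and y of chip2 in the frame of scoop between -0.041 and 0.041 m and z of chip2 in the frame of scoop between 0 and 0.05 m and height (world z) of chip2 above 0.09 m) or (x of chip3 in the frame of scoop between -0.038 and 0.042 m and y of chip3 in the frame of scoop between -0.041 and 0.041 m and z of chip3 in the frame of scoop between 0 and 0.05 m and height (world z) of chip3 above 0.09 m) or (x of chip4 in the frame of scoop between -0.038 and 0.042 m and y of chip4 in the frame of scoop between -0.041 and 0.041 m and z of chip4 in the frame of scoop between 0 and 0.05 m and height (world z) of chip4 above 0.09 m) or (x of chip5 in the frame of scoop between -0.038 and 0.042 m and y of chip5 in the frame of scoop between -0.041 and 0.041 m and z of chip5 in the frame of scoop between 0 and 0.05 m and height (world z) of chip5 above 0.09 m))), for 0.3 s.
At the end, for the whole second after the job is handed in: At least three chips in the bowl (within 66 mm of its axis, at most 52 mm above its underside), the rest in bowl or tray, all at rest; bowl upright (0.1 rad); scoop at rest on its pan on the mat, level (0.15 rad), pan's middle within 90 mm along and 45 mm across of the mat's centre ((((horizontal distance between chip1 and bowl below 0.066 m and z of chip1 in the frame of bowl below 0.052 m) and (horizontal distance between chip2 and bowl below 0.066 m and z of chip2 in the frame of bowl below 0.052 m) and (horizontal distance between chip3 and bowl below 0.066 m and z of chip3 in the frame of bowl below 0.052 m)) or ((horizontal distance between chip1 and bowl below 0.066 m and z of chip1 in the frame of bowl below 0.052 m) and (horizontal distance between chip2 and bowl below 0.066 m and z of chip2 in the frame of bowl below 0.052 m) and (horizontal distance between chip4 and bowl below 0.066 m and z of chip4 in the frame of bowl below 0.052 m)) or ((horizontal distance between chip1 and bowl below 0.066 m and z of chip1 in the frame of bowl below 0.052 m) and (horizontal distance between chip2 and bowl below 0.066 m and z of chip2 in the frame of bowl below 0.052 m) and (horizontal distance between chip5 and bowl below 0.066 m and z of chip5 in the frame of bowl below 0.052 m)) or ((horizontal distance between chip1 and bowl below 0.066 m and z of chip1 in the frame of bowl below 0.052 m) and (horizontal distance between chip3 and bowl below 0.066 m and z of chip3 in the frame of bowl below 0.052 m) and (horizontal distance between chip4 and bowl below 0.066 m and z of chip4 in the frame of bowl below 0.052 m)) or ((horizontal distance between chip1 and bowl below 0.066 m and z of chip1 in the frame of bowl below 0.052 m) and (horizontal distance between chip3 and bowl below 0.066 m and z of chip3 in the frame of bowl below 0.052 m) and (horizontal distance between chip5 and bowl below 0.066 m and z of chip5 in the frame of bowl below 0.052 m)) or ((horizontal distance between chip1 and bowl below 0.066 m and z of chip1 in the frame of bowl below 0.052 m) and (horizontal distance between chip4 and bowl below 0.066 m and z of chip4 in the frame of bowl below 0.052 m) and (horizontal distance between chip5 and bowl below 0.066 m and z of chip5 in the frame of bowl below 0.052 m)) or ((horizontal distance between chip2 and bowl below 0.066 m and z of chip2 in the frame of bowl below 0.052 m) and (horizontal distance between chip3 and bowl below 0.066 m and z of chip3 in the frame of bowl below 0.052 m) and (horizontal distance between chip4 and bowl below 0.066 m and z of chip4 in the frame of bowl below 0.052 m)) or ((horizontal distance between chip2 and bowl below 0.066 m and z of chip2 in the frame of bowl below 0.052 m) and (horizontal distance between chip3 and bowl below 0.066 m and z of chip3 in the frame of bowl below 0.052 m) and (horizontal distance between chip5 and bowl below 0.066 m and z of chip5 in the frame of bowl below 0.052 m)) or ((horizontal distance between chip2 and bowl below 0.066 m and z of chip2 in the frame of bowl below 0.052 m) and (horizontal distance between chip4 and bowl below 0.066 m and z of chip4 in the frame of bowl below 0.052 m) and (horizontal distance between chip5 and bowl below 0.066 m and z of chip5 in the frame of bowl below 0.052 m)) or ((horizontal distance between chip3 and bowl below 0.066 m and z of chip3 in the frame of bowl below 0.052 m) and (horizontal distance between chip4 and bowl below 0.066 m and z of chip4 in the frame of bowl below 0.052 m) and (horizontal distance between chip5 and bowl below 0.066 m and z of chip5 in the frame of bowl below 0.052 m))) and ((horizontal distance between chip1 and bowl below 0.066 m and z of chip1 in the frame of bowl below 0.052 m) or (x of chip1 in the frame of tray between -0.113 and 0.116 m and y of chip1 in the frame of tray between -0.05 and 0.05 m and z of chip1 in the frame of tray below 0.058 m)) and ((horizontal distance between chip2 and bowl below 0.066 m and z of chip2 in the frame of bowl below 0.052 m) or (x of chip2 in the frame of tray between -0.113 and 0.116 m and y of chip2 in the frame of tray between -0.05 and 0.05 m and z of chip2 in the frame of tray below 0.058 m)) and ((horizontal distance between chip3 and bowl below 0.066 m and z of chip3 in the frame of bowl below 0.052 m) or (x of chip3 in the frame of tray between -0.113 and 0.116 m and y of chip3 in the frame of tray between -0.05 and 0.05 m and z of chip3 in the frame of tray below 0.058 m)) and ((horizontal distance between chip4 and bowl below 0.066 m and z of chip4 in the frame of bowl below 0.052 m) or (x of chip4 in the frame of tray between -0.113 and 0.116 m and y of chip4 in the frame of tray between -0.05 and 0.05 m and z of chip4 in the frame of tray below 0.058 m)) and ((horizontal distance between chip5 and bowl below 0.066 m and z of chip5 in the frame of bowl below 0.052 m) or (x of chip5 in the frame of tray between -0.113 and 0.116 m and y of chip5 in the frame of tray between -0.05 and 0.05 m and z of chip5 in the frame of tray below 0.058 m)) and linear speed of each of chip1, chip2, chip3, chip4, chip5 below 0.03 m/s and angle between bowl's own z axis and vertical below 0.1 rad and x of scoop in the frame of mat between -0.09 and 0.09 m and y of scoop in the frame of mat between -0.045 and 0.045 m and z of scoop in the frame of mat below 0.012 m and angle between scoop's own z axis and vertical below 0.15 rad and linear speed of scoop below 0.02 m/s); the robot touches nothing.
It fails at once if the gripper or the arm touches a chip (contact force between any of the fingers, the arm and chip1 above 0.3 N or contact force between any of the fingers, the arm and chip2 above 0.3 N or contact force between any of the fingers, the arm and chip3 above 0.3 N or contact force between any of the fingers, the arm and chip4 above 0.3 N or contact force between any of the fingers, the arm and chip5 above 0.3 N).
It fails at once if a chip is thrown or dropped from high up (faster than 1.7 m/s, a fall of about 150 mm) (linear speed of any of chip1, chip2, chip3, chip4, chip5 above 1.7 m/s).
It fails at once if the bowl is shifted by more than 30 mm (distance of bowl from where it was at the start of the episode above 0.03 m).
It fails at once if one of the bystanders (felt block, lighter, jar lid) is shifted by more than 20 mm (distance of any of felt_block, lighter, jar_lid from where it was at the start of the episode above 0.02 m).
It also fails if it takes over 64 s, if anything falls off the work surface, if the arm or the gripper's body presses on something with over 40 N, if the wrist force passes 120 N, or if a joint passes its speed limit or range.

## Working session

There is one attempt and no reset: what is moved stays moved. The work goes in short steps, Python scripts to look and compute and a tool call to move; the robot and the scene stay as the last step left them, time stands still between calls to the robot, and variables do not carry over. Pictures are saved under pics/ and viewed, at most 10 in all, crops included, and the job is handed in when it is done.

Besides the shell and the picture viewer there is one more tool, called after "Call:" as a command line: name --argument value ..., lists and objects as JSON in quotes. send_rows: Moves the arm, as the interface text tells. Its arguments: {"type":"object","properties":{"steps":{"type":"array"},"newtons":{"type":"number"}},"required":["steps"]}

```bash
ls; mkdir -p pics; python3 - <<'E'
from bench import ctrl
import cv2,numpy as np
print(ctrl.get_state())
for n in("top","scene"):
    d=ctrl.get_image(n); cv2.imwrite(f"pics/{n}0.png",d["pixels"][...,::-1]); np.savez(f"{n}0.npz",**d)
    print(n,d["K"].tolist(),np.round(d["cam_to_world"],4).tolist())
E
```

```text
pics
{'time': 0.0, 'joint_positions': array([ 1.13907334,  0.32181683, -0.07006373,  1.45167824,  0.02260218,
        1.37077036, -0.05688025]), 'qd': array([ 1.15324202e-03,  6.79066952e-04,  1.13412892e-03, -9.27358626e-04,
        1.12606020e-03, -6.13098487e-05,  3.59876893e-04]), 'joint_torque': array([-4.82697978e-04, -4.91293001e+01, -4.04104041e-01, -3.12528241e+01,
       -6.39620307e-02,  4.38182498e-02,  1.82940507e-04]), 'position': array([ 0.27997831, -0.58598432,  0.21126373]), 'tool_rot': array([-3.06208399e+00, -6.94158366e-01,  8.15906836e-04]), 'ft_force': array([-0.16091356,  0.49490691, -0.36979481]), 'torque': array([ 0.06042569,  0.02743763, -0.02122146]), 'grip_force': 0.0, 'grip_width': 1.00108725391561}
top [[468.4615387707232, 0.0, 321.8292686617368], [0.0, 468.4615387707232, 197.39915765853746], [0.0, 0.0, 1.0]] [[0.0074, -0.9823, 0.1871, 0.3459], [-1.0, -0.0063, 0.0066, 0.0288], [-0.0053, -0.1871, -0.9823, 1.2605], [0.0, 0.0, 0.0, 1.0]]
scene [[384.9071272506559, 0.0, 318.0630227388964], [0.0, 384.9071272506559, 194.0897446940634], [0.0, 0.0, 1.0]] [[-0.6012, -0.345, 0.7207, -0.165], [-0.7988, 0.2366, -0.5531, 0.5832], [0.0203, -0.9083, -0.4179, 0.486], [0.0, 0.0, 0.0, 1.0]]
```

View pics/top0.png

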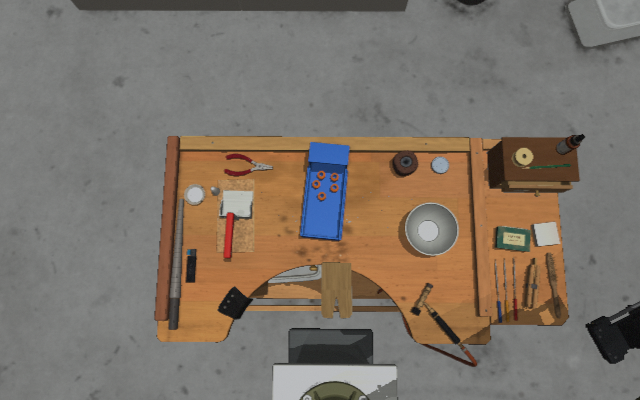

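View pics/scene0.png

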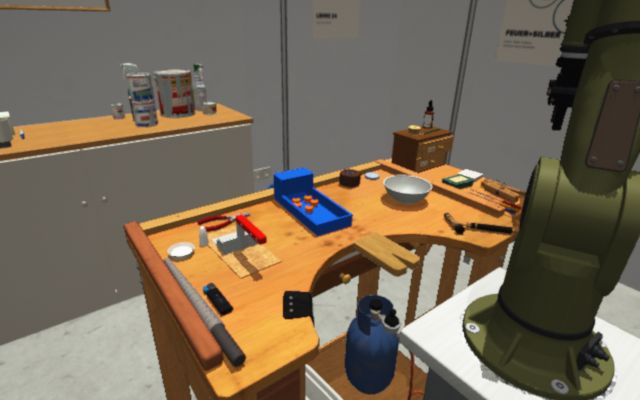

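The top view shows the scoop with its pan at (235,205) and its handle running toward the robot to (228,258). The tray is at (325,190) with its hood on the far side, the chips are around (325,185), and the bowl is at (432,230). The scene view agrees, and the path between them is clear.

```bash
cat > h.py <<'E'
import numpy as np,cv2
from bench import ctrl
def grab(n,save=None):
    d=ctrl.get_image(n)
    if save: cv2.imwrite(f"pics/{save}.png",d["pixels"][...,::-1])
    return d
def cast(d,uv,z):
    uv=np.atleast_2d(np.asarray(uv,float)); T=d["cam_to_world"]
    r=np.c_[uv,np.ones(len(uv))]@np.linalg.inv(d["K"]).T@T[:3,:3].T
    return T[:3,3]+r*((z-T[2,3])/r[:,2])[:,None]
def proj(d,p):
    T=d["cam_to_world"]; c=(np.atleast_2d(p)-T[:3,3])@T[:3,:3]; q=c@d["K"].T; return q[:,:2]/q[:,2:]
def mask(d,lo,hi,roi=None):
    m=cv2.inRange(cv2.cvtColor(d["pixels"],cv2.COLOR_RGB2HSV),np.array(lo),np.array(hi))
    if roi:
        k=np.zeros_like(m);a,b,c,e=roi;k[b:e,a:c]=1;m*=k
    return m
def blobs(m,amin=10):
    n,l,s,c=cv2.connectedComponentsWithStats(m)
    return [(s[i,4],c[i],s[i,:4],l==i) for i in range(1,n) if s[i,4]>=amin]
E
python3 - <<'E'
from h import *
np.set_printoptions(precision=4,suppress=True)
d=dict(np.load("top0.npz")); 
# scoop handle
m=mask(d,(0,150,80),(6,255,255),(215,205,245,270))|mask(d,(174,150,80),(180,255,255),(215,205,245,270))
for a,c,s,l in blobs(m): print("red",a,c,s)
v,u=np.nonzero(m); P=cast(d,np.c_[u,v],.083)[:,:2]; c=P.mean(0); w,V=np.linalg.eigh(np.cov(P.T)); ax=V[:,1]*np.sign(V[0,1])
t=(P-c)@ax; print("handle c",c,"yaw",np.degrees(np.arctan2(ax[1],ax[0])),"ends",c+ax*t.min(),c+ax*t.max(),t.min(),t.max(),4*np.sqrt(w)) 
# tray
m=mask(d,(105,120,50),(125,255,255),(290,135,360,250))
cn=max(cv2.findContours(m,cv2.RETR_EXTERNAL,cv2.CHAIN_APPROX_NONE)[0],key=cv2.contourArea)[:,0]
rows=range(172,232); L=[];R=[]
for r in rows:
    x=cn[cn[:,1]==r,0]; L.append((x.min()-.5,r));R.append((x.max()+.5,r))
for n,E in(("L",L),("R",R)):
    p=cast(d,E,.034); k=np.polyfit(p[:,0],p[:,1],1); print("tray",n,"slope deg",np.degrees(np.arctan(k[0])),"y at x=.6",np.polyval(k,.6))
print("minAreaRect rim",cv2.minAreaRect(cn.astype(np.float32)))
for c in range(305,345,8):
    y=cn[cn[:,0]==c,1]; print(c,y.min(),y.max(),"near base",cast(d,(c,y.max()+.5),0)[0,:2],"near rim",cast(d,(c,y.max()+.5),.034)[0,:2],"far top",cast(d,(c,y.min()-.5),.08)[0,:2])
m=mask(d,(3,150,100),(16,255,255),(300,165,350,240))
for a,c,s,l in blobs(m,15): print("chip",a,c,s,cast(d,c,.02)[0,:2])
# bowl
px=d["pixels"].astype(int); m=((px.max(2)-px.min(2)<30)*255).astype(np.uint8); k=np.zeros_like(m);k[190:270,395:470]=1;m*=k
b=max(blobs(m),key=lambda b:b[0]);print("bowl",b[:3])
cn=max(cv2.findContours(b[3].astype(np.uint8),cv2.RETR_EXTERNAL,cv2.CHAIN_APPROX_NONE)[0],key=cv2.contourArea)
P=cast(d,cn[:,0],.05)[:,:2].astype(np.float32); print("bowl",cv2.minEnclosingCircle(P),cv2.fitEllipse(P))
# pan + mat corners
m=mask(d,(0,0,150),(180,60,255),(215,180,258,222))
b=max(blobs(m),key=lambda b:b[0]);print("pan",b[:3]); v,u=np.nonzero(b[3]);print(cv2.minAreaRect(cast(d,np.c_[u,v],.03)[:,:2].astype(np.float32)))
im=cv2.imread("pics/top0.png"); cv2.imwrite("pics/c1.png",cv2.resize(im[130:275,175:475],None,fx=2.66,fy=2.66,interpolation=cv2.INTER_CUBIC))
E
```

```text
red 327 [228.5046 235.0887] [224 213  10  45]
handle c [0.4721 0.2714] yaw -1.703135465346906 ends [0.4167 0.2731] [0.5284 0.2697] -0.05541327658189008 0.056412219795084956 [0.0213 0.1308]
tray L slope deg -5.207189532140907 y at x=.6 0.08333300154967152
tray R slope deg -5.275079308642177 y at x=.6 -0.025466383880566882
minAreaRect rim ((324.78717041015625, 190.62872314453125), (41.095035552978516, 94.82704162597656), 5.710593223571777)
305 186 236 near base [0.4784 0.0818] near rim [0.4748 0.0804] far top [0.6017 0.0803]
313 142 237 near base [0.4758 0.0602] near rim [0.4723 0.0594] far top [0.72  0.061]
321 143 237 near base [0.476  0.0387] near rim [0.4725 0.0384] far top [0.7174 0.04  ]
329 144 238 near base [0.4734 0.0171] near rim [0.47   0.0174] far top [0.7148 0.019 ]
337 145 239 near base [ 0.4709 -0.0045] near rim [ 0.4675 -0.0036] far top [ 0.7122 -0.002 ]
chip 147 [301.8912 179.8299] [300 165   6  32] [0.6304 0.0916]
chip 135 [347.7111 194.5852] [345 165   5  53] [ 0.5904 -0.0327]
chip 28 [321.1786 174.8571] [318 171   7   8] [0.6446 0.0393]
chip 25 [334.16 177.08] [331 173   7   8] [0.6386 0.004 ]
chip 26 [315.9231 184.1538] [313 180   7   8] [0.6186 0.0534]
chip 25 [334.   188.04] [331 184   7   8] [0.6082 0.0044]
chip 28 [321.4286 196.0357] [318 192   8   8] [0.5859 0.0382]
chip 35 [300.5714 205.8286] [300 198   3  18] [0.5588 0.0941]
chip 50 [346.18 231.72] [343 223   7  17] [ 0.4898 -0.0283]
bowl (np.int32(2213), array([431.2083, 228.5829]), array([405, 203,  54,  53], dtype=int32))
bowl ((0.4965766668319702, -0.24791507422924042), 0.0695682168006897) ((0.49662578105926514, -0.247478649020195), (0.1351504772901535, 0.13622158765792847), 35.26198196411133)
pan (np.int32(689), array([236.9289, 202.1959]), array([221, 190,  32,  27], dtype=int32))
((0.5636922121047974, 0.26545050740242004), (0.08289019018411636, 0.0688033327460289), 87.8280029296875)
```

View pics/c1.png

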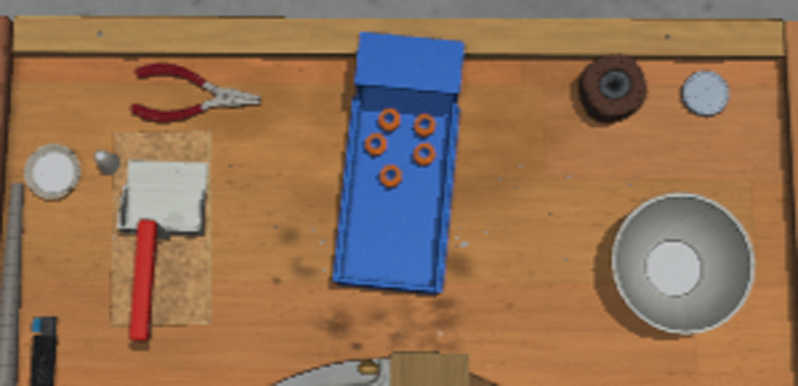

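The crop confirms the layout. The tray yaw is about -5.2° with its origin near (0.591, 0.030), the bowl is near (0.497, -0.248), and the handle grip is near (0.475, 0.270). I'll start moving now.

Call:
send_rows --steps '[{"turn": 0.85, "grip": 1}, {"turn": 0.85}, {"turn": 0.85}, {"turn": 0.85}, {"tx": 0.35, "ty": -0.93}, {"tx": 0.35, "ty": -0.93}, {"tx": 0.35, "ty": -0.93}, {"tx": 0.35, "ty": -0.93}, {"tx": 0.35, "ty": -0.93}, {"tx": 0.35, "ty": -0.93}, {"tx": 0.35, "ty": -0.93}, {"tx": 0.35, "ty": -0.93}]' --newtons 20

```text
validation failed for argument at $.st...
```

```bash
cat >> h.py <<'E'
from scipy.spatial.transform import Rotation as Ro
def go(x,y,z,yaw=None):
    s=ctrl.get_state(); R=Ro.from_rotvec(s["tool_rot"]).as_matrix(); p=s["position"]
    yw=np.degrees(np.arctan2(R[1,0],R[0,0])); D=R.T@(np.array([x,y,z])-p)/.06
    print("t %.2f pos %s yaw %.2f tilt %.2f grip %.3f F %s q7 %.2f"%(s["time"],p.round(4),yw,np.degrees(np.arccos(-R[2,2])),s["grip_width"],s["ft_force"].round(1),s["joint_positions"][6]))
    print("units tx,ty,tz",D.round(2),"turn",None if yaw is None else round((yw-yaw)/8,3))
E
python3 - <<'E'
from h import *
go(.475,.270,.16,-1.7)
d=dict(np.load("top0.npz"))
m=mask(d,(10,60,80),(25,190,255),(205,170,265,262))
# mat corners read from the crop: pixel -> world
for c in [(112,131),(211,133),(112,325),(211,325)]: print(cast(d,(175+c[0]/2.66,130+c[1]/2.66),.003)[0,:2])
E
```

```text
t 0.10 pos [ 0.28   -0.586   0.2114] yaw 25.54 tilt 0.10 grip 0.999 F [-0.4  0.  -0.2] q7 -0.06
units tx,ty,tz [  9.08 -11.47   0.87] turn 3.405
[0.63450966 0.32625179]
[0.63302335 0.22351149]
[0.43438879 0.31638084]
[0.43509126 0.21669849]
```

Call:
send_rows --steps '[{"tx": 0, "ty": 0, "tz": 0, "turn": 0.85, "grip": 1}, {"tx": 0, "ty": 0, "tz": 0, "turn": 0.85, "grip": 1}, {"tx": 0, "ty": 0, "tz": 0, "turn": 0.85, "grip": 1}, {"tx": 0, "ty": 0, "tz": 0, "turn": 0.85, "grip": 1}, {"tx": 0.35, "ty": -0.93, "tz": 0, "turn": 0, "grip": 1}, {"tx": 0.35, "ty": -0.93, "tz": 0, "turn": 0, "grip": 1}, {"tx": 0.35, "ty": -0.93, "tz": 0, "turn": 0, "grip": 1}, {"tx": 0.35, "ty": -0.93, "tz": 0, "turn": 0, "grip": 1}, {"tx": 0.35, "ty": -0.93, "tz": 0, "turn": 0, "grip": 1}, {"tx": 0.35, "ty": -0.93, "tz": 0, "turn": 0, "grip": 1}, {"tx": 0.35, "ty": -0.93, "tz": 0, "turn": 0, "grip": 1}, {"tx": 0.35, "ty": -0.93, "tz": 0, "turn": 0, "grip": 1}]' --newtons 20

```text
time: 1.6
position: [0.4613, -0.1433, 0.2122]
tool_rot: [3.141, -0.046, -0.0]
ft_force: [0.1, -0.3, 0.6]
grip_width: 0.999
grip_force: 0.0
```

Call:
send_rows --steps '[{"tx": 0, "ty": -0.98, "tz": 0, "turn": 0, "grip": 1}, {"tx": 0, "ty": -0.98, "tz": 0, "turn": 0, "grip": 1}, {"tx": 0, "ty": -0.98, "tz": 0, "turn": 0, "grip": 1}, {"tx": 0, "ty": -0.98, "tz": 0, "turn": 0, "grip": 1}, {"tx": 0, "ty": -0.98, "tz": 0, "turn": 0, "grip": 1}, {"tx": 0, "ty": -0.98, "tz": 0, "turn": 0, "grip": 1}, {"tx": 0, "ty": -0.98, "tz": 0, "turn": 0, "grip": 1}, {"tx": 0, "ty": 0, "tz": 0, "turn": 0, "grip": 1}, {"tx": 0, "ty": 0, "tz": 0, "turn": 0, "grip": 1}]' --newtons 20

```text
time: 2.72
position: [0.4728, 0.2657, 0.2117]
tool_rot: [3.14, -0.045, -0.002]
ft_force: [0.7, 0.0, -0.0]
grip_width: 0.999
grip_force: 0.0
```

```bash
python3 - <<'E'
from h import *
go(.475,.270,.078,-1.7)
E
```

```text
t 2.73 pos [0.4728 0.2657 0.2117] yaw -1.64 tilt 0.08 grip 0.999 F [ 0.7  0.  -0. ] q7 -2.26
units tx,ty,tz [ 0.04 -0.08  2.23] turn 0.008
```

Call:
send_rows --steps '[{"tx": 0.04, "ty": -0.08, "tz": 0.5, "turn": 0, "grip": 1}, {"tx": 0, "ty": 0, "tz": 0.6, "turn": 0, "grip": 1}, {"tx": 0, "ty": 0, "tz": 0.6, "turn": 0, "grip": 1}, {"tx": 0, "ty": 0, "tz": 0.53, "turn": 0, "grip": 1}, {"tx": 0, "ty": 0, "tz": 0, "turn": 0, "grip": 1}, {"tx": 0, "ty": 0, "tz": 0, "turn": 0, "grip": 0.5}, {"tx": 0, "ty": 0, "tz": 0, "turn": 0, "grip": 0}, {"tx": 0, "ty": 0, "tz": 0, "turn": 0, "grip": 0}, {"tx": 0, "ty": 0, "tz": 0, "turn": 0, "grip": 0}, {"tx": 0, "ty": 0, "tz": 0, "turn": 0, "grip": 0}, {"tx": 0, "ty": 0, "tz": 0, "turn": 0, "grip": 0}, {"tx": 0, "ty": 0, "tz": 0, "turn": 0, "grip": 0}]' --newtons 15

```text
time: 4.22
position: [0.4755, 0.271, 0.0785]
tool_rot: [3.141, -0.045, -0.0]
ft_force: [-0.2, -0.4, 0.4]
grip_width: 0.289
grip_force: 0.0
```

Call:
send_rows --steps '[{"tx": 0, "ty": 0, "tz": 0, "turn": 0, "grip": 0}, {"tx": 0, "ty": 0, "tz": 0, "turn": 0, "grip": 0}, {"tx": 0, "ty": 0, "tz": 0, "turn": 0, "grip": 0}]' --newtons 60

```text
time: 4.6
position: [0.4755, 0.2709, 0.0785]
tool_rot: [3.141, -0.045, -0.0]
ft_force: [-0.3, 0.1, 0.2]
grip_width: 0.182
grip_force: 60.0
```

Call:
send_rows --steps '[{"tx": 0, "ty": 0, "tz": -0.3, "turn": 0, "grip": 0}, {"tx": 0, "ty": 0, "tz": -0.6, "turn": 0, "grip": 0}, {"tx": 0, "ty": 0, "tz": -0.6, "turn": 0, "grip": 0}, {"tx": 0, "ty": 0, "tz": -0.2, "turn": 0, "grip": 0}, {"tx": 0, "ty": 0, "tz": 0, "turn": 0, "grip": 0}, {"tx": 0, "ty": 0, "tz": 0, "turn": 0, "grip": 0}]' --newtons 60

```text
time: 5.35
position: [0.4747, 0.2703, 0.179]
tool_rot: [3.14, -0.046, -0.004]
ft_force: [-0.8, -0.5, -1.6]
grip_width: 0.184
grip_force: 60.0
```

```bash
python3 - <<'E'
from h import *
np.set_printoptions(precision=4,suppress=True)
go(.475,.270,.078,-1.7)
d=grab("top","t1"); e=grab("scene","s1")
a=cv2.imread("pics/t1.png")[150:280,170:370]; b=cv2.imread("pics/s1.png")[120:290,130:370]
f=lambda i:cv2.resize(i,(400,int(i.shape[0]*400/i.shape[1])),interpolation=cv2.INTER_CUBIC)
a,b=f(a),f(b);h=max(len(a),len(b));P=lambda i:cv2.copyMakeBorder(i,0,h-len(i),0,0,0)
cv2.imwrite("pics/c2.png",np.hstack([P(a),P(b)]))
E
```

```text
t 5.35 pos [0.4747 0.2703 0.179 ] yaw -1.66 tilt 0.15 grip 0.184 F [-0.8 -0.5 -1.6] q7 -2.29
units tx,ty,tz [0.01 0.   1.68] turn 0.005
```

View pics/c2.png

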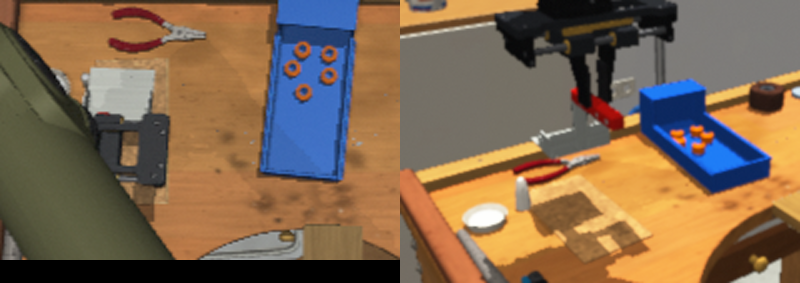

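The scoop is lifted and level. In the left half the pan is at about (120,95), and in the right half the chips are undisturbed. Next I'll check the lip position against the TCP and work out the move to the tray.

```bash
cat >> h.py <<'E'
TO=np.array([.591,.0297]); TY=-5.24
def tr(x,y=0):
    c,s=np.cos(np.radians(TY)),np.sin(np.radians(TY)); return TO+np.array([c*x-s*y,s*x+c*y])
E
python3 - <<'E'
from h import *
np.set_printoptions(precision=4,suppress=True)
im=cv2.imread("pics/t1.png"); d=dict(np.load("top0.npz"))
g=im.astype(int)
lum=cv2.cvtColor(im,cv2.COLOR_BGR2HSV)
for c in range(214,250,4):
    col=[(int(lum[r,c,1]),int(lum[r,c,2])) for r in range(178,192)]
    r0=next((r for r in range(178,200) if lum[r,c,1]<45 and lum[r,c,2]>120),None)
    print(c,r0, r0 and cast(d,(c,r0-.5),.105)[0,:2])
r=190; ok=np.nonzero((lum[r,205:260,1]<45)&(lum[r,205:260,2]>120))[0]+205; print(ok.min(),ok.max(),cast(d,[(ok.min()-.5,r),(ok.max()+.5,r)],.105)[:,:2])
print(tr(-.154)); go(*tr(-.154),.179,TY)
E
```

```text
214 187 [0.5923 0.309 ]
218 184 [0.6001 0.2993]
222 184 [0.6002 0.2892]
226 184 [0.6002 0.2791]
230 184 [0.6003 0.2689]
234 185 [0.5978 0.2587]
238 185 [0.5978 0.2486]
242 185 [0.5979 0.2385]
246 185 [0.598  0.2284]
212 246 [[0.5832 0.3149]
 [0.5838 0.2266]]
[0.4376 0.0438]
t 5.45 pos [0.4747 0.2705 0.179 ] yaw -1.65 tilt 0.16 grip 0.188 F [ 0.5 -0.4 -1.6] q7 -2.29
units tx,ty,tz [-0.51  3.79  0.01] turn 0.449
```

Call:
send_rows --steps '[{"tx": 0, "ty": 0.3, "tz": 0, "turn": 0, "grip": 0}, {"tx": -0.1, "ty": 0.6, "tz": 0, "turn": 0, "grip": 0}, {"tx": -0.1, "ty": 0.8, "tz": 0, "turn": 0, "grip": 0}, {"tx": -0.1, "ty": 0.8, "tz": 0, "turn": 0, "grip": 0}, {"tx": -0.1, "ty": 0.8, "tz": 0, "turn": 0, "grip": 0}, {"tx": -0.08, "ty": 0.49, "tz": 0, "turn": 0, "grip": 0}, {"tx": 0, "ty": 0, "tz": 0, "turn": 0.25, "grip": 0}, {"tx": 0, "ty": 0, "tz": 0, "turn": 0.2, "grip": 0}, {"tx": 0, "ty": 0, "tz": 0, "turn": 0, "grip": 0}, {"tx": 0, "ty": 0, "tz": 0, "turn": 0, "grip": 0}]' --newtons 60

```text
time: 6.7
position: [0.4402, 0.0455, 0.1804]
tool_rot: [-3.138, 0.141, 0.0]
ft_force: [-0.4, -0.8, -2.2]
grip_width: 0.181
grip_force: 60.0
```

```bash
python3 - <<'E'
from h import *
np.set_printoptions(precision=4,suppress=True)
go(*tr(-.152),.082,TY)
d=grab("top","t2"); e=grab("scene","s2")
a=cv2.imread("pics/t2.png")[140:270,220:420]; b=cv2.imread("pics/s2.png")[110:260,190:430]
f=lambda i:cv2.resize(i,(400,int(i.shape[0]*400/i.shape[1])),interpolation=cv2.INTER_CUBIC)
a,b=f(a),f(b);h=max(len(a),len(b));P=lambda i:cv2.copyMakeBorder(i,0,h-len(i),0,0,0)
cv2.imwrite("pics/c3.png",np.hstack([P(a),P(b)]))
E
```

```text
t 6.70 pos [0.4402 0.0455 0.1804] yaw -5.14 tilt 0.02 grip 0.181 F [-0.4 -0.8 -2.2] q7 -1.76
units tx,ty,tz [-0.01  0.03  1.64] turn 0.013
```

View pics/c3.png

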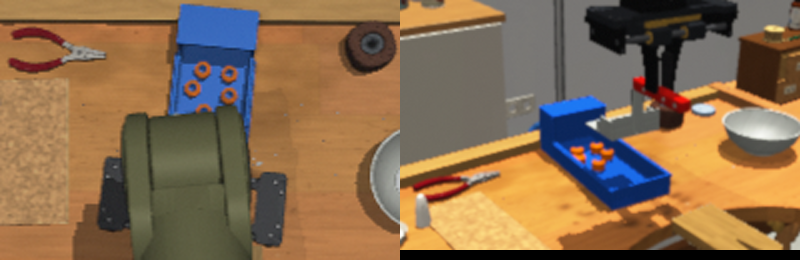

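The right half shows the scoop level above the tray's near half, lined up with it and behind the chips. I'll lower it now.

Call:
send_rows --steps '[{"tx": 0, "ty": 0.03, "tz": 0.3, "turn": 0, "grip": 0}, {"tx": 0, "ty": 0, "tz": 0.4, "turn": 0, "grip": 0}, {"tx": 0, "ty": 0, "tz": 0.4, "turn": 0, "grip": 0}, {"tx": 0, "ty": 0, "tz": 0.3, "turn": 0, "grip": 0}, {"tx": 0, "ty": 0, "tz": 0.2, "turn": 0, "grip": 0}, {"tx": 0, "ty": 0, "tz": 0, "turn": 0, "grip": 0}]' --newtons 60

```text
time: 7.55
position: [0.4394, 0.0429, 0.0839]
tool_rot: [-3.138, 0.144, 0.003]
ft_force: [-0.2, -0.2, -0.8]
grip_width: 0.185
grip_force: 60.0
```

Call:
send_rows --steps '[{"tx": 0, "ty": 0, "tz": 0.05, "turn": 0, "grip": 0}, {"tx": 0, "ty": 0, "tz": 0, "turn": 0, "grip": 0}, {"tx": 0, "ty": 0, "tz": 0, "turn": 0, "grip": 0}]' --newtons 60

```text
time: 7.92
position: [0.4404, 0.0427, 0.082]
tool_rot: [3.138, -0.144, 0.001]
ft_force: [-0.5, -0.4, -1.1]
grip_width: 0.186
grip_force: 60.0
```

Call:
send_rows --steps '[{"tx": 0, "ty": 0, "tz": 0.04, "turn": 0, "grip": 0}, {"tx": 0, "ty": 0, "tz": 0, "turn": 0, "grip": 0}, {"tx": 0, "ty": 0, "tz": 0, "turn": 0, "grip": 0}]' --newtons 60

```text
time: 8.3
position: [0.4404, 0.0427, 0.0794]
tool_rot: [3.138, -0.144, 0.001]
ft_force: [0.3, -0.2, -0.2]
grip_width: 0.19
grip_force: 60.0
```

Call:
send_rows --steps '[{"tx": 0, "ty": 0, "tz": 0.03, "turn": 0, "grip": 0}, {"tx": 0, "ty": 0, "tz": 0, "turn": 0, "grip": 0}, {"tx": 0, "ty": 0, "tz": 0, "turn": 0, "grip": 0}]' --newtons 60

```text
time: 8.68
position: [0.4402, 0.0428, 0.0779]
tool_rot: [3.138, -0.144, 0.0]
ft_force: [-2.1, 0.1, 6.0]
grip_width: 0.185
grip_force: 60.0
```

```bash
python3 - <<'E'
from h import *
go(*tr(-.003),.079,TY)
E
```

```text
t 8.68 pos [0.4402 0.0428 0.0779] yaw -5.26 tilt 0.02 grip 0.185 F [-2.1  0.1  6. ] q7 -1.83
units tx,ty,tz [ 2.47 -0.01 -0.02] turn -0.002
```

Call:
send_rows --steps '[{"tx": 0.06, "ty": 0, "tz": 0, "turn": 0, "grip": 0}, {"tx": 0.12, "ty": 0, "tz": 0, "turn": 0, "grip": 0}, {"tx": 0.12, "ty": 0, "tz": 0, "turn": 0, "grip": 0}, {"tx": 0.12, "ty": 0, "tz": 0, "turn": 0, "grip": 0}, {"tx": 0.12, "ty": 0, "tz": 0, "turn": 0, "grip": 0}, {"tx": 0.12, "ty": 0, "tz": 0, "turn": 0, "grip": 0}, {"tx": 0.12, "ty": 0, "tz": 0, "turn": 0, "grip": 0}, {"tx": 0.12, "ty": 0, "tz": 0, "turn": 0, "grip": 0}, {"tx": 0.12, "ty": 0, "tz": 0, "turn": 0, "grip": 0}, {"tx": 0.12, "ty": 0, "tz": 0, "turn": 0, "grip": 0}, {"tx": 0.12, "ty": 0, "tz": 0, "turn": 0, "grip": 0}, {"tx": 0.12, "ty": 0, "tz": 0, "turn": 0, "grip": 0}]' --newtons 60

```text
time: 10.18
position: [0.5226, 0.0355, 0.0782]
tool_rot: [3.138, -0.144, -0.001]
ft_force: [-4.0, 0.3, 7.3]
grip_width: 0.188
grip_force: 60.0
```

Call:
send_rows --steps '[{"tx": 0.08, "ty": 0, "tz": 0, "turn": 0, "grip": 0}, {"tx": 0.08, "ty": 0, "tz": 0, "turn": 0, "grip": 0}, {"tx": 0.08, "ty": 0, "tz": 0, "turn": 0, "grip": 0}, {"tx": 0.08, "ty": 0, "tz": 0, "turn": 0, "grip": 0}, {"tx": 0.08, "ty": 0, "tz": 0, "turn": 0, "grip": 0}, {"tx": 0.08, "ty": 0, "tz": 0, "turn": 0, "grip": 0}, {"tx": 0.08, "ty": 0, "tz": 0, "turn": 0, "grip": 0}, {"tx": 0.08, "ty": 0, "tz": 0, "turn": 0, "grip": 0}]' --newtons 60

```text
time: 11.18
position: [0.5606, 0.0322, 0.0786]
tool_rot: [3.138, -0.144, -0.001]
ft_force: [-7.2, -0.1, 12.6]
grip_width: 0.189
grip_force: 60.0
```

```bash
python3 - <<'E'
from h import *
go(*tr(-.003),.079,TY)
d=grab("top","t3"); e=grab("scene","s3")
a=cv2.imread("pics/t3.png")[130:260,250:400]; b=cv2.imread("pics/s3.png")[140:260,230:390]
f=lambda i:cv2.resize(i,(400,int(i.shape[0]*400/i.shape[1])),interpolation=cv2.INTER_CUBIC)
a,b=f(a),f(b);h=max(len(a),len(b));P=lambda i:cv2.copyMakeBorder(i,0,h-len(i),0,0,0)
cv2.imwrite("pics/c4.png",np.hstack([P(a),P(b)]))
E
```

```text
t 11.18 pos [0.5606 0.0322 0.0786] yaw -5.24 tilt 0.04 grip 0.189 F [-7.2 -0.1 12.6] q7 -1.92
units tx,ty,tz [ 0.46 -0.   -0.01] turn 0.0
```

View pics/c4.png

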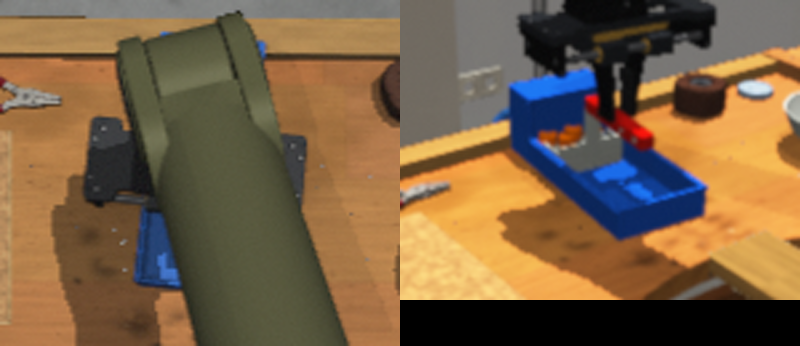

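The right half shows the chips bunched at about (560,132) in front of and in the pan, under the hood. I'll keep pushing to the end.

Call:
send_rows --steps '[{"tx": 0.06, "ty": 0, "tz": 0, "turn": 0, "grip": 0}, {"tx": 0.06, "ty": 0, "tz": 0, "turn": 0, "grip": 0}, {"tx": 0.06, "ty": 0, "tz": 0, "turn": 0, "grip": 0}, {"tx": 0.06, "ty": 0, "tz": 0, "turn": 0, "grip": 0}, {"tx": 0.06, "ty": 0, "tz": 0, "turn": 0, "grip": 0}]' --newtons 60

```text
time: 11.9
position: [0.5768, 0.0311, 0.0789]
tool_rot: [-3.138, 0.144, 0.007]
ft_force: [-13.0, 1.7, 19.9]
grip_width: 0.186
grip_force: 60.0
```

Call:
send_rows --steps '[{"tx": 0.05, "ty": 0, "tz": 0, "turn": 0, "grip": 0}, {"tx": 0.05, "ty": 0, "tz": 0, "turn": 0, "grip": 0}, {"tx": 0.05, "ty": 0, "tz": 0, "turn": 0, "grip": 0}, {"tx": 0, "ty": 0, "tz": 0, "turn": 0, "grip": 0}]' --newtons 60

```text
time: 12.4
position: [0.5783, 0.0318, 0.0792]
tool_rot: [3.137, -0.142, -0.032]
ft_force: [-29.0, 2.3, 33.8]
grip_width: 0.186
grip_force: 60.2
```

Call:
send_rows --steps '[{"tx": -0.08, "ty": 0, "tz": -0.01, "turn": 0, "grip": 0}, {"tx": -0.08, "ty": 0, "tz": -0.01, "turn": 0, "grip": 0}, {"tx": 0, "ty": 0, "tz": 0, "turn": 0, "grip": 0}]' --newtons 60

```text
time: 12.78
position: [0.5769, 0.031, 0.0793]
tool_rot: [-3.138, 0.143, 0.003]
ft_force: [-6.5, 2.4, 8.6]
grip_width: 0.187
grip_force: 60.0
```

```bash
python3 - <<'E'
from h import *
go(*tr(-.003),.079,TY)
e=grab("scene","s4")
b=cv2.imread("pics/s4.png")[155:225,255:345]
cv2.imwrite("pics/c5.png",cv2.resize(b,None,fx=7,fy=7,interpolation=cv2.INTER_CUBIC))
E
```

```text
t 12.78 pos [0.5769 0.031  0.0793] yaw -5.24 tilt 0.11 grip 0.187 F [-6.5  2.4  8.6] q7 -1.92
units tx,ty,tz [0.19 0.   0.  ] turn 0.001
```

View pics/c5.png

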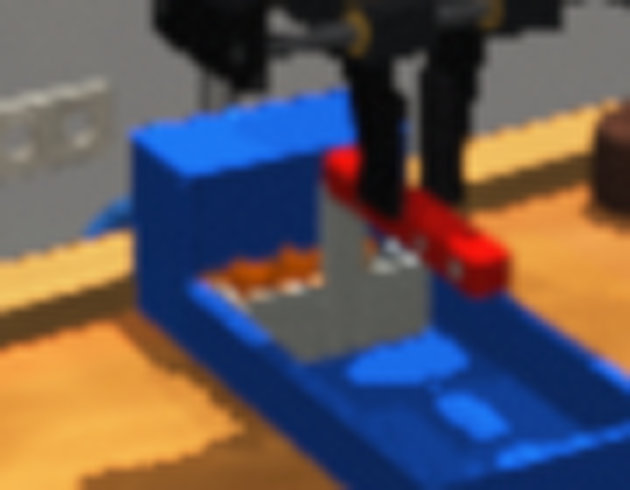

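The orange chips sit just behind the back wall's top edge at about (260,275), inside the pan. I'll back out gently.

Call:
send_rows --steps '[{"tx": -0.02, "ty": 0, "tz": -0.01, "turn": 0, "grip": 0}, {"tx": -0.04, "ty": 0, "tz": -0.01, "turn": 0, "grip": 0}, {"tx": -0.06, "ty": 0, "tz": 0, "turn": 0, "grip": 0}, {"tx": -0.08, "ty": 0, "tz": 0, "turn": 0, "grip": 0}, {"tx": -0.1, "ty": 0, "tz": -0.01, "turn": 0, "grip": 0}, {"tx": -0.1, "ty": 0, "tz": -0.01, "turn": 0, "grip": 0}, {"tx": -0.1, "ty": 0, "tz": -0.02, "turn": 0, "grip": 0}, {"tx": -0.1, "ty": 0, "tz": -0.02, "turn": 0, "grip": 0}, {"tx": -0.1, "ty": 0, "tz": -0.02, "turn": 0, "grip": 0}, {"tx": -0.08, "ty": 0, "tz": 0, "turn": 0, "grip": 0}, {"tx": -0.05, "ty": 0, "tz": 0, "turn": 0, "grip": 0}, {"tx": -0.02, "ty": 0, "tz": 0, "turn": 0, "grip": 0}]' --newtons 60

```text
time: 14.32
position: [0.527, 0.0347, 0.0845]
tool_rot: [3.138, -0.144, -0.0]
ft_force: [0.9, 0.2, -2.2]
grip_width: 0.186
grip_force: 60.0
```

```bash
python3 - <<'E'
from h import *
go(*tr(-.003),.079,TY)
e=grab("scene","s5")
b=cv2.imread("pics/s5.png")[155:225,255:345]
cv2.imwrite("pics/c6.png",cv2.resize(b,None,fx=7,fy=7,interpolation=cv2.INTER_CUBIC))
E
```

```text
t 14.32 pos [0.527  0.0347 0.0845] yaw -5.26 tilt 0.01 grip 0.186 F [ 0.9  0.2 -2.2] q7 -1.90
units tx,ty,tz [ 1.02 -0.01  0.09] turn -0.002
```

View pics/c6.png

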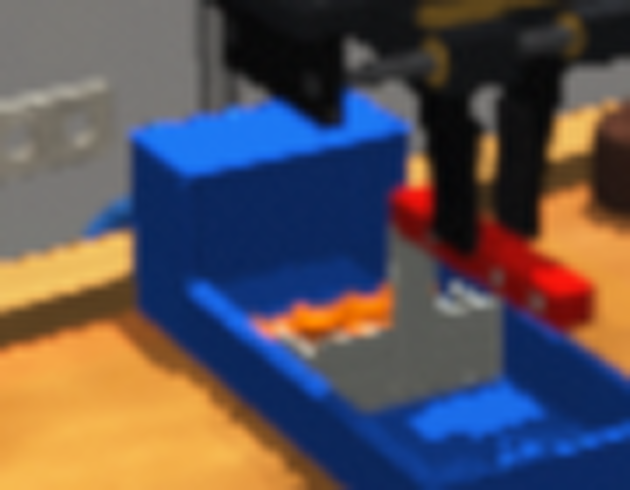

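The chips came back with the pan, at about (330,310), and no orange shows on the tray floor. I'll lift.

Call:
send_rows --steps '[{"tx": 0, "ty": 0, "tz": -0.05, "turn": 0, "grip": 0}, {"tx": 0, "ty": 0, "tz": -0.1, "turn": 0, "grip": 0}, {"tx": 0, "ty": 0, "tz": -0.18, "turn": 0, "grip": 0}, {"tx": 0, "ty": 0, "tz": -0.25, "turn": 0, "grip": 0}, {"tx": 0, "ty": 0, "tz": -0.3, "turn": 0, "grip": 0}, {"tx": 0, "ty": 0, "tz": -0.3, "turn": 0, "grip": 0}, {"tx": 0, "ty": 0, "tz": -0.25, "turn": 0, "grip": 0}, {"tx": 0, "ty": 0, "tz": -0.2, "turn": 0, "grip": 0}, {"tx": 0, "ty": 0, "tz": -0.15, "turn": 0, "grip": 0}, {"tx": 0, "ty": 0, "tz": -0.1, "turn": 0, "grip": 0}, {"tx": 0, "ty": 0, "tz": -0.05, "turn": 0, "grip": 0}, {"tx": 0, "ty": 0, "tz": 0, "turn": 0, "grip": 0}]' --newtons 60

```text
time: 15.88
position: [0.5272, 0.0347, 0.2002]
tool_rot: [3.138, -0.144, -0.0]
ft_force: [-0.2, 0.1, -2.3]
grip_width: 0.185
grip_force: 60.0
```

```bash
python3 - <<'E'
from h import *
go(.417,-.240,.200,TY)
e=grab("scene","s6"); d=grab("top","t6")
for n,i in(("s",e),("t",d)):
    m=mask(i,(3,170,110),(16,255,255),(240,130,420,240))
    print(n,[(a,c.round(),s.tolist()) for a,c,s,l in blobs(m,8)])
E
```

```text
t 15.88 pos [0.5272 0.0347 0.2002] yaw -5.25 tilt 0.02 grip 0.185 F [-0.2  0.1 -2.3] q7 -1.83
units tx,ty,tz [-1.41  4.73  0.  ] turn -0.002
s [(np.int32(76), array([408., 134.]), [396, 130, 24, 10]), (np.int32(29), array([304., 160.]), [297, 158, 14, 5]), (np.int32(18), array([290., 163.]), [289, 161, 5, 6]), (np.int32(42), array([404., 167.]), [391, 161, 27, 13]), (np.int32(43), array([392., 168.]), [381, 163, 25, 10]), (np.int32(36), array([383., 171.]), [374, 169, 19, 5]), (np.int32(536), array([340., 193.]), [316, 173, 48, 39]), (np.int32(2742), array([345., 222.]), [240, 191, 180, 49])]
t []
```

Call:
send_rows --steps '[{"tx": -0.03, "ty": 0.1, "tz": 0, "turn": 0, "grip": 0}, {"tx": -0.07, "ty": 0.25, "tz": 0, "turn": 0, "grip": 0}, {"tx": -0.12, "ty": 0.4, "tz": 0, "turn": 0, "grip": 0}, {"tx": -0.15, "ty": 0.5, "tz": 0, "turn": 0, "grip": 0}, {"tx": -0.18, "ty": 0.6, "tz": 0, "turn": 0, "grip": 0}, {"tx": -0.18, "ty": 0.6, "tz": 0, "turn": 0, "grip": 0}, {"tx": -0.18, "ty": 0.6, "tz": 0, "turn": 0, "grip": 0}, {"tx": -0.15, "ty": 0.5, "tz": 0, "turn": 0, "grip": 0}, {"tx": -0.13, "ty": 0.45, "tz": 0, "turn": 0, "grip": 0}, {"tx": -0.1, "ty": 0.35, "tz": 0, "turn": 0, "grip": 0}, {"tx": -0.08, "ty": 0.25, "tz": 0, "turn": 0, "grip": 0}, {"tx": -0.04, "ty": 0.13, "tz": 0, "turn": 0, "grip": 0}]' --newtons 60

```text
time: 17.48
position: [0.4162, -0.2412, 0.2003]
tool_rot: [3.138, -0.146, -0.0]
ft_force: [0.1, 0.8, -2.1]
grip_width: 0.185
grip_force: 60.0
```

Call:
send_rows --steps '[{"tx": 0, "ty": 0, "tz": 0, "turn": 0, "grip": 0}, {"tx": 0, "ty": 0, "tz": 0, "turn": 0, "grip": 0}]' --newtons 60

```text
time: 17.73
position: [0.4174, -0.2392, 0.2004]
tool_rot: [-3.138, 0.142, -0.0]
ft_force: [-0.1, 0.2, -2.1]
grip_width: 0.18
grip_force: 60.0
```

```bash
python3 - <<'E'
from h import *
go(.417,-.240,.200,TY)
e=grab("scene","s7"); d=grab("top","t7")
a=cv2.imread("pics/t7.png")[160:290,360:510]; b=cv2.imread("pics/s7.png")[110:240,340:490]
f=lambda i:cv2.resize(i,(400,int(i.shape[0]*400/i.shape[1])),interpolation=cv2.INTER_CUBIC)
cv2.imwrite("pics/c7.png",np.hstack([f(a),f(b)]))
E
```

```text
t 17.73 pos [ 0.4174 -0.2392  0.2004] yaw -5.17 tilt 0.02 grip 0.180 F [-0.1  0.2 -2.1] q7 -1.19
units tx,ty,tz [-0.01  0.01  0.01] turn 0.009
```

View pics/c7.png

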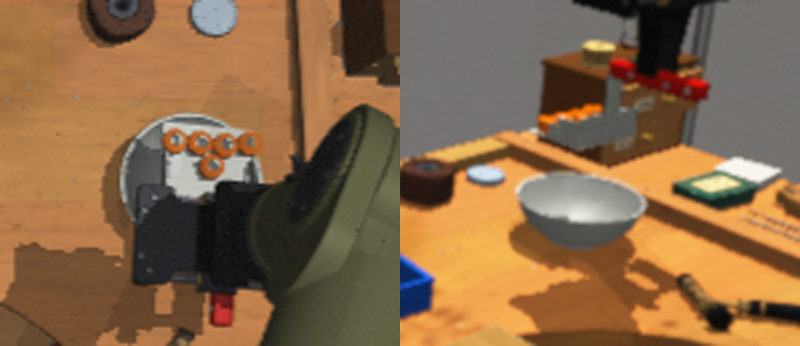

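All five chips are in the pan. In the left half, four lie along the lip at row ~140 and one sits behind at (212,165), over the bowl. I'll shift back a little, then ease the grip so the scoop pivots nose-down in the pads.

Call:
send_rows --steps '[{"tx": -0.05, "ty": 0, "tz": 0, "turn": 0, "grip": 0}, {"tx": -0.08, "ty": 0, "tz": 0, "turn": 0, "grip": 0}, {"tx": 0, "ty": 0, "tz": 0, "turn": 0, "grip": 0}]' --newtons 60

```text
time: 18.2
position: [0.4087, -0.2394, 0.2003]
tool_rot: [3.138, -0.145, -0.0]
ft_force: [-0.1, -0.3, -3.0]
grip_width: 0.185
grip_force: 60.0
```

Call:
send_rows --steps '[{"tx": 0, "ty": 0, "tz": 0, "turn": 0, "grip": 0}, {"tx": 0, "ty": 0, "tz": 0, "turn": 0, "grip": 0}]' --newtons 30

```text
time: 18.45
position: [0.4093, -0.2394, 0.2004]
tool_rot: [3.138, -0.144, 0.0]
ft_force: [0.5, -0.2, -2.4]
grip_width: 0.199
grip_force: 30.0
```

```bash
cat >> h.py <<'E'
def look(tag):
    s=ctrl.get_state(); e=grab("scene",tag); p=s["position"]
    m=mask(e,(0,170,90),(4,255,255),(340,100,490,220))|mask(e,(175,170,90),(180,255,255),(340,100,490,220))
    v,u=np.nonzero(m); uv=np.c_[u,v].astype(np.float32); k=cv2.fitLine(uv,cv2.DIST_L2,0,.01,.01).ravel(); sl=k[1]/k[0]
    R=Ro.from_rotvec(s["tool_rot"]).as_matrix(); ax=R[:,0]
    def pr(t):
        dr=ax*np.cos(t)-np.array([0,0,1])*np.sin(t); g=p+[0,0,.005]; q=proj(e,[g+dr*.054,g-dr*.06]); w=q[1]-q[0]; return w[1]/w[0]
    ts=np.radians(np.arange(-20,60.5,.5)); f=np.array([pr(t) for t in ts]); i=np.argmin(abs(np.arctan(f)-np.arctan(sl)))
    o=mask(e,(3,170,110),(16,255,255),(340,100,420,200))
    print(tag,"t %.2f"%s["time"],"grip",s["grip_force"],"n",len(u),"slope %.3f"%sl,"droop",np.degrees(ts[i]),"orange",[(int(a),c.round().tolist()) for a,c,b,l in blobs(o,8)])
E
python3 - <<'E'
from h import *
look("d1")
E
```

```text
d1 t 18.45 grip 29.998527467250824 n 196 slope 0.254 droop 3.5 orange [(77, [408.0, 134.0]), (93, [405.0, 154.0]), (50, [392.0, 167.0]), (42, [404.0, 168.0]), (43, [383.0, 171.0]), (194, [348.0, 190.0]), (72, [385.0, 196.0])]
```

Droop reads about 3.5°, so the scoop is essentially level. I'll keep easing the grip.

Call:
send_rows --steps '[{"tx": 0, "ty": 0, "tz": 0, "turn": 0, "grip": 0}, {"tx": 0, "ty": 0, "tz": 0, "turn": 0, "grip": 0}]' --newtons 20

```text
time: 18.75
position: [0.4093, -0.2394, 0.2004]
tool_rot: [3.138, -0.144, 0.0]
ft_force: [-0.1, -0.1, -2.5]
grip_width: 0.198
grip_force: 20.0
```

```bash
python3 -c "
from h import *
look('d2')"
```

```text
d2 t 18.75 grip 19.99924063682556 n 181 slope -0.042 droop 17.0 orange [(76, [408.0, 134.0]), (32, [386.0, 165.0]), (46, [399.0, 165.0]), (39, [383.0, 171.0]), (192, [348.0, 190.0]), (71, [385.0, 196.0])]
```

Call:
send_rows --steps '[{"tx": 0, "ty": 0, "tz": 0, "turn": 0, "grip": 0}]' --newtons 20

```text
time: 18.92
position: [0.4092, -0.2394, 0.2003]
tool_rot: [3.138, -0.144, -0.0]
ft_force: [0.2, 0.1, -2.7]
grip_width: 0.196
grip_force: 20.0
```

```bash
python3 -c "
from h import *
look('d3')"
```

```text
d3 t 18.93 grip 19.999046623706818 n 175 slope -0.299 droop 28.0 orange [(77, [408.0, 134.0]), (111, [399.0, 169.0]), (38, [383.0, 171.0]), (192, [348.0, 190.0]), (71, [385.0, 196.0])]
```

Call:
send_rows --steps '[{"tx": 0, "ty": 0, "tz": 0, "turn": 0, "grip": 0}, {"tx": 0, "ty": 0, "tz": 0, "turn": 0, "grip": 0}]' --newtons 45

```text
time: 19.23
position: [0.4096, -0.2395, 0.2006]
tool_rot: [3.138, -0.144, 0.001]
ft_force: [0.2, 0.1, -1.9]
grip_width: 0.184
grip_force: 45.0
```

```bash
python3 -c "
from h import *
look('d4')"
```

```text
d4 t 19.23 grip 44.99879837036133 n 171 slope -0.306 droop 28.0 orange [(77, [408.0, 134.0]), (28, [399.0, 166.0]), (43, [393.0, 168.0]), (40, [383.0, 171.0]), (192, [348.0, 190.0]), (77, [403.0, 188.0]), (71, [385.0, 196.0])]
```

Call:
send_rows --steps '[{"tx": 0, "ty": 0, "tz": 0, "turn": 0, "grip": 0}, {"tx": 0, "ty": 0, "tz": 0, "turn": 0, "grip": 0}]' --newtons 60

```text
time: 19.52
position: [0.4093, -0.2394, 0.2004]
tool_rot: [3.138, -0.144, 0.0]
ft_force: [0.9, 0.6, -1.4]
grip_width: 0.18
grip_force: 60.0
```

```bash
python3 -c "
from h import *
look('d5'); d=grab('top','dt5')
for a,c,s,l in blobs(mask(d,(3,150,110),(14,255,255),(395,195,470,270)),8): print(a,c,s,cast(d,c,.03)[0,:2]-[.4966,-.2477])
a=cv2.imread('pics/dt5.png')[160:290,360:510]; b=cv2.imread('pics/d5.png')[110:240,340:490]
f=lambda i:cv2.resize(i,(400,int(i.shape[0]*400/i.shape[1])),interpolation=cv2.INTER_CUBIC)
cv2.imwrite('pics/c8.png',np.hstack([f(a),f(b)]))"
```

```text
d5 t 19.52 grip 59.99914348125458 n 176 slope -0.333 droop 29.000000000000004 orange [(77, [408.0, 134.0]), (50, [391.0, 167.0]), (26, [399.0, 166.0]), (40, [383.0, 171.0]), (192, [348.0, 190.0]), (71, [402.0, 188.0]), (70, [385.0, 196.0])]
316 [463.62658228 213.40189873] [458 198  12  35] [ 0.04289671 -0.09169727]
112 [428.32142857 219.76785714] [419 213  21  15] [0.02523342 0.00243148]
63 [427.96825397 229.41269841] [421 225  14   9] [-0.00043204  0.00426086]
63 [397.65079365 246.77777778] [395 237   8  21] [-0.04668755  0.08516741]
```

View pics/c8.png

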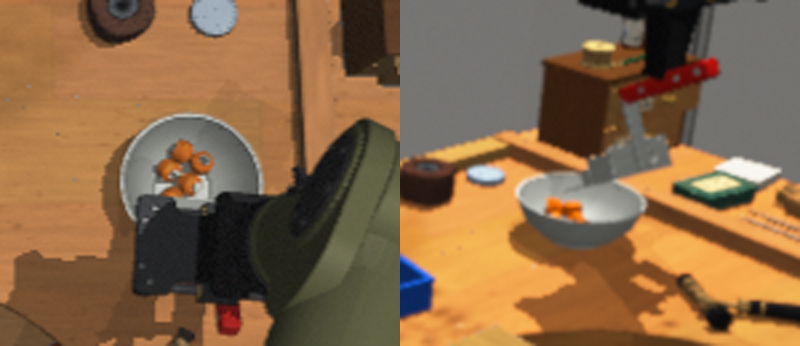

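All five chips are in the bowl at about (185,170) in the left half, and the pan looks empty. I'll rise clear and check the count.

Call:
send_rows --steps '[{"tx": 0, "ty": 0, "tz": -0.1, "turn": 0, "grip": 0}, {"tx": 0, "ty": 0, "tz": -0.3, "turn": 0, "grip": 0}, {"tx": 0, "ty": 0, "tz": -0.3, "turn": 0, "grip": 0}, {"tx": 0, "ty": 0, "tz": -0.1, "turn": 0, "grip": 0}, {"tx": 0, "ty": -0.2, "tz": 0, "turn": 0, "grip": 0}, {"tx": 0, "ty": -0.4, "tz": 0, "turn": 0, "grip": 0}, {"tx": 0, "ty": -0.6, "tz": 0, "turn": 0, "grip": 0}, {"tx": 0, "ty": -0.6, "tz": 0, "turn": 0, "grip": 0}, {"tx": 0, "ty": -0.4, "tz": 0, "turn": 0, "grip": 0}, {"tx": 0, "ty": 0, "tz": 0, "turn": 0, "grip": 0}]' --newtons 60

```text
time: 20.88
position: [0.4212, -0.1053, 0.2479]
tool_rot: [3.139, -0.137, -0.001]
ft_force: [0.3, -0.1, -1.6]
grip_width: 0.174
grip_force: 60.0
```

```bash
python3 -c "
from h import *
d=grab('top','dt6'); B=np.array([.4966,-.2477])
m=mask(d,(3,150,110),(14,255,255),(400,195,470,262))
for a,c,s,l in blobs(m,4): print(a,c.round(1),s,cast(d,c,.03)[0,:2]-B)
m=mask(d,(3,150,110),(14,255,255),(300,140,350,240)); print('tray',[(a,c.round()) for a,c,s,l in blobs(m,4)])
go(.5175,.268,.20,-1.7)"
```

```text
481 [464.9 230.9] [457 198  13  64] [-0.00372787 -0.09262458]
tray [(np.int32(55), array([302., 156.])), (np.int32(5), array([349., 159.])), (np.int32(4), array([300., 184.])), (np.int32(7), array([348., 198.])), (np.int32(5), array([344., 238.])), (np.int32(6), array([303., 238.]))]
t 20.93 pos [ 0.421  -0.1072  0.248 ] yaw -5.13 tilt 0.06 grip 0.179 F [-0.5 -1.4 -1.2] q7 -1.40
units tx,ty,tz [ 1.04 -6.37  0.79] turn -0.429
```

Call:
send_rows --steps '[{"tx": 0.05, "ty": -0.3, "tz": 0, "turn": 0, "grip": 0}, {"tx": 0.1, "ty": -0.6, "tz": 0, "turn": 0, "grip": 0}, {"tx": 0.14, "ty": -0.85, "tz": 0, "turn": 0, "grip": 0}, {"tx": 0.15, "ty": -0.9, "tz": 0, "turn": 0, "grip": 0}, {"tx": 0.15, "ty": -0.9, "tz": 0, "turn": 0, "grip": 0}, {"tx": 0.15, "ty": -0.9, "tz": 0, "turn": 0, "grip": 0}, {"tx": 0.14, "ty": -0.85, "tz": 0, "turn": 0, "grip": 0}, {"tx": 0.1, "ty": -0.7, "tz": 0, "turn": 0, "grip": 0}, {"tx": 0.06, "ty": -0.37, "tz": 0, "turn": 0, "grip": 0}, {"tx": 0, "ty": 0, "tz": 0, "turn": -0.43, "grip": 0}, {"tx": 0, "ty": 0, "tz": 0.4, "turn": 0, "grip": 0}, {"tx": 0, "ty": 0, "tz": 0, "turn": 0, "grip": 0}]' --newtons 60

```text
time: 22.42
position: [0.5181, 0.2646, 0.2219]
tool_rot: [3.139, -0.053, -0.007]
ft_force: [-0.7, -0.5, -1.0]
grip_width: 0.18
grip_force: 60.0
```

```bash
python3 -c "
from h import *
d=grab('top','dt7'); e=grab('scene','st7'); B=np.array([.4966,-.2477])
m=mask(d,(3,170,110),(13,255,255),(404,203,460,258))
for a,c,s,l in blobs(m,4): print(a,c.round(1),s,cast(d,c,.02)[0,:2]-B)
m=mask(e,(3,190,110),(13,255,255),(382,178,434,208))
for a,c,s,l in blobs(m,4): print('sc',a,c.round(1),s)
px=d['pixels'].astype(int); m=((px.max(2)-px.min(2)<30)*255).astype(np.uint8); k=np.zeros_like(m);k[190:270,395:470]=1;m*=k
b=max(blobs(m),key=lambda b:b[0]); cn=max(cv2.findContours(b[3].astype(np.uint8),0,1)[0],key=cv2.contourArea)
print('bowl',cv2.minEnclosingCircle(cast(d,cn[:,0],.05)[:,:2].astype(np.float32)))
# handle angle in scene
s=ctrl.get_state();go(.5175,.268,.1286,-1.7)
r=(150,80,340,260)
m=mask(e,(0,170,90),(4,255,255),r)|mask(e,(175,170,90),(180,255,255),r); print([(a,c.round(),q) for a,c,q,l in blobs(m,15)])"
```

```text
88 [428.6 220. ] [420 213  20  15] [ 0.0261353  -0.00061613]
39 [427.1 229.7] [420 225  13   9] [2.58500749e-05 4.44072023e-03]
5 [425.4 236.2] [424 235   4   3] [-0.01734198  0.00947967]
sc 25 [400.6 188.8] [395 187  10   5]
bowl ((0.49654850363731384, -0.24770988523960114), 0.06941653043031693)
t 22.52 pos [0.5189 0.2659 0.2242] yaw -1.91 tilt 0.04 grip 0.180 F [ 0.7 -0.1 -0.1] q7 -2.30
units tx,ty,tz [-0.02 -0.03  1.59] turn -0.026
[(np.int32(15), array([174.,  95.]), array([173,  93,   4,   4], dtype=int32)), (np.int32(27), array([176., 109.]), array([173, 107,   8,   5], dtype=int32)), (np.int32(188), array([240., 155.]), array([227, 146,  26,  20], dtype=int32)), (np.int32(73), array([210., 218.]), array([198, 216,  28,   7], dtype=int32)), (np.int32(58), array([218., 225.]), array([206, 220,  25,  10], dtype=int32))]
```

Call:
send_rows --steps '[{"tx": 0, "ty": -0.03, "tz": 0.3, "turn": 0, "grip": 0}, {"tx": 0, "ty": 0, "tz": 0.5, "turn": 0, "grip": 0}, {"tx": 0, "ty": 0, "tz": 0.4, "turn": 0, "grip": 0}, {"tx": 0, "ty": 0, "tz": 0.2, "turn": 0, "grip": 0}, {"tx": 0, "ty": 0, "tz": 0.1, "turn": 0, "grip": 0}, {"tx": 0, "ty": 0, "tz": 0, "turn": 0, "grip": 0}, {"tx": 0, "ty": 0, "tz": 0, "turn": 0, "grip": 0}]' --newtons 60

```text
time: 23.4
position: [0.5191, 0.2691, 0.1352]
tool_rot: [-3.141, 0.05, -0.002]
ft_force: [-0.0, -0.8, -1.4]
grip_width: 0.173
grip_force: 60.0
```

Call:
send_rows --steps '[{"tx": 0, "ty": 0, "tz": 0.05, "turn": 0, "grip": 0}, {"tx": 0, "ty": 0, "tz": 0, "turn": 0, "grip": 0}]' --newtons 60

```text
time: 23.65
position: [0.5185, 0.2686, 0.1314]
tool_rot: [3.141, -0.05, 0.0]
ft_force: [0.1, -0.8, -1.5]
grip_width: 0.177
grip_force: 60.0
```

Call:
send_rows --steps '[{"tx": 0, "ty": 0, "tz": 0.05, "turn": 0, "grip": 0}, {"tx": 0, "ty": 0, "tz": 0, "turn": 0, "grip": 0}]' --newtons 60

```text
time: 23.9
position: [0.5183, 0.269, 0.1284]
tool_rot: [-3.141, 0.049, 0.0]
ft_force: [-1.0, 0.6, 0.9]
grip_width: 0.178
grip_force: 60.0
```

Call:
send_rows --steps '[{"tx": 0, "ty": 0, "tz": 0.02, "turn": 0, "grip": 0}, {"tx": -0.1, "ty": 0, "tz": 0.07, "turn": 0, "grip": 0}, {"tx": -0.1, "ty": 0, "tz": 0.07, "turn": 0, "grip": 0}, {"tx": -0.1, "ty": 0, "tz": 0.07, "turn": 0, "grip": 0}, {"tx": -0.1, "ty": 0, "tz": 0.07, "turn": 0, "grip": 0}, {"tx": -0.1, "ty": 0, "tz": 0.07, "turn": 0, "grip": 0}]' --newtons 10

```text
time: 24.65
position: [0.4884, 0.2694, 0.1056]
tool_rot: [3.141, -0.05, 0.0]
ft_force: [0.1, -0.6, 0.3]
grip_width: 0.204
grip_force: 10.0
```

```bash
cat >> h.py <<'E'
def pitch(tag):
    s=ctrl.get_state(); e=grab("scene",tag); p=s["position"]; r=(195,130,320,230)
    m=mask(e,(0,170,90),(4,255,255),r)|mask(e,(175,170,90),(180,255,255),r)
    q0=proj(e,[p+[0,0,.005]])[0]; b=[x for x in blobs(m,10) if np.hypot(*(x[1]-q0))<28]
    l=np.any([x[3] for x in b],0); v,u=np.nonzero(l); k=cv2.fitLine(np.c_[u,v].astype(np.float32),cv2.DIST_L2,0,.01,.01).ravel(); sl=np.arctan(k[1]/k[0])
    ax=Ro.from_rotvec(s["tool_rot"]).as_matrix()[:,0]; g=p+[0,0,.005]
    def f(t):
        dr=ax*np.cos(t)-np.array([0,0,1])*np.sin(t); w=np.diff(proj(e,[g+dr*.054,g-dr*.06]),axis=0)[0]; return np.arctan(w[1]/w[0])
    ts=np.radians(np.arange(-20,60,.5)); i=np.argmin([abs(f(t)-sl) for t in ts]); print(tag,"n",len(u),"droop",np.degrees(ts[i]),"pos",p.round(4),"F",s["ft_force"].round(1))
E
python3 -c "
from h import *
pitch('p1')"
```

```text
p1 n 190 droop 14.500000000000002 pos [0.4884 0.2694 0.1056] F [ 0.1 -0.6  0.3]
```

Droop has come back to 14.5°, as planned. I'll carry on down.

Call:
send_rows --steps '[{"tx": -0.08, "ty": 0, "tz": 0.08, "turn": 0, "grip": 0}, {"tx": -0.08, "ty": 0, "tz": 0.08, "turn": 0, "grip": 0}, {"tx": -0.08, "ty": 0, "tz": 0.08, "turn": 0, "grip": 0}, {"tx": -0.06, "ty": 0, "tz": 0.07, "turn": 0, "grip": 0}, {"tx": -0.06, "ty": 0, "tz": 0.07, "turn": 0, "grip": 0}, {"tx": -0.06, "ty": 0, "tz": 0.07, "turn": 0, "grip": 0}, {"tx": 0, "ty": 0, "tz": 0.02, "turn": 0, "grip": 0}, {"tx": 0, "ty": 0, "tz": 0, "turn": 0, "grip": 0}]' --newtons 8

```text
time: 25.7
position: [0.4625, 0.2705, 0.0784]
tool_rot: [3.14, -0.049, -0.002]
ft_force: [-3.4, -1.5, 6.3]
grip_width: 0.202
grip_force: 8.0
```

```bash
python3 -c "
from h import *
pitch('p2')"
```

```text
p2 n 54 droop 13.0 pos [0.4625 0.2705 0.0784] F [-3.4 -1.5  6.3]
```

Call:
send_rows --steps '[{"tx": 0, "ty": 0, "tz": -0.02, "turn": 0, "grip": 0}, {"tx": 0, "ty": 0, "tz": 0, "turn": 0, "grip": 0.3}, {"tx": 0, "ty": 0, "tz": 0, "turn": 0, "grip": 0.4}, {"tx": 0, "ty": 0, "tz": 0, "turn": 0, "grip": 0.7}, {"tx": 0, "ty": 0, "tz": 0, "turn": 0, "grip": 1}, {"tx": 0, "ty": 0, "tz": 0, "turn": 0, "grip": 1}, {"tx": 0, "ty": 0, "tz": 0, "turn": 0, "grip": 1}]' --newtons 3

```text
time: 26.62
position: [0.4633, 0.2704, 0.0791]
tool_rot: [3.141, -0.05, -0.0]
ft_force: [0.6, -0.3, -0.0]
grip_width: 0.772
grip_force: 0.0
```

Call:
send_rows --steps '[{"tx": 0, "ty": 0, "tz": -0.3, "turn": 0, "grip": 1}, {"tx": 0, "ty": 0, "tz": -0.6, "turn": 0, "grip": 1}, {"tx": 0, "ty": 0, "tz": -0.9, "turn": 0, "grip": 1}, {"tx": 0, "ty": 0, "tz": -0.9, "turn": 0, "grip": 1}, {"tx": 0, "ty": 0.8, "tz": 0, "turn": 0, "grip": 1}, {"tx": 0, "ty": 0.9, "tz": 0, "turn": 0, "grip": 1}, {"tx": 0, "ty": 0.9, "tz": 0, "turn": 0, "grip": 1}, {"tx": 0, "ty": 0.9, "tz": 0, "turn": 0, "grip": 1}, {"tx": 0, "ty": 0.6, "tz": 0, "turn": 0, "grip": 1}, {"tx": 0, "ty": 0, "tz": 0, "turn": 0, "grip": 1}]' --newtons 3

```text
time: 27.88
position: [0.4556, 0.0216, 0.2422]
tool_rot: [3.14, -0.059, 0.002]
ft_force: [0.0, -0.4, -0.3]
grip_width: 0.999
grip_force: 0.0
```

```bash
python3 - <<'E'
from h import *
np.set_printoptions(precision=4,suppress=True)
d=grab("top","f1"); e=grab("scene","f1s"); B=np.array([.4966,-.2477])
r=(205,190,255,275)
m=mask(d,(0,150,80),(6,255,255),r)|mask(d,(174,150,80),(180,255,255),r)
b=max(blobs(m),key=lambda b:b[0]); v,u=np.nonzero(b[3]); P=cast(d,np.c_[u,v],.083)[:,:2]; c=P.mean(0); w,V=np.linalg.eigh(np.cov(P.T)); ax=V[:,1]*np.sign(V[0,1]); t=(P-c)@ax
print("handle",b[:2],c,"yaw",np.degrees(np.arctan2(ax[1],ax[0])),"len",np.ptp(t),"origin est",c+.093*ax,"mat centre .5343 .2707")
def lev(img,roi):
    m=mask(img,(0,170,90),(4,255,255),roi)|mask(img,(175,170,90),(180,255,255),roi); k=max(blobs(m),key=lambda b:b[0]); v,u=np.nonzero(k[3]); return k[0],k[1],cv2.fitLine(np.c_[u,v].astype(np.float32),cv2.DIST_L2,0,.01,.01).ravel()[:2]
e0=dict(np.load("scene0.npz")); print("scene before",lev(e0,(225,205,280,250)),"now",lev(e,(225,205,280,250)))
for n,cc,yw in(("0",np.array([.472,.2704]),-1.7),("now",c,np.degrees(np.arctan2(ax[1],ax[0])))):
    a=np.array([np.cos(np.radians(yw)),np.sin(np.radians(yw)),0]); g=np.r_[cc,.083]; q=np.diff(proj(e,[g-a*.057,g+a*.057]),axis=0)[0]; print(n,"level prediction dir",q/np.linalg.norm(q))
m=mask(d,(3,170,110),(13,255,255),(404,203,460,258))
for a,c,s,l in blobs(m,4): print("bowl",a,c.round(1),cast(d,c,.02)[0,:2]-B)
m=mask(d,(3,170,110),(13,255,255),(190,130,400,280)); print("elsewhere",[(int(a),c.round().tolist()) for a,c,s,l in blobs(m,6)][:25])
go(0.5,0,.2)
E
```

```text
handle (np.int32(319), array([228.0094, 239.9436])) [0.4598 0.2721] yaw -1.9888544463840063 len 0.11143891579562643 origin est [0.5527 0.2689] mat centre .5343 .2707
scene before (np.int32(321), array([250.5514, 228.4019]), array([0.7359, 0.6771], dtype=float32)) now (np.int32(334), array([253.1317, 231.018 ]), array([0.7289, 0.6846], dtype=float32))
0 level prediction dir [-0.7303 -0.6831]
now level prediction dir [-0.7245 -0.6892]
bowl 86 [428.6 220. ] [ 0.0261 -0.0004]
bowl 41 [427.4 229.5] [0.0006 0.0035]
bowl 5 [425.4 236.2] [-0.0173  0.0095]
elsewhere [(6, [225.0, 236.0]), (6, [224.0, 248.0]), (9, [223.0, 257.0])]
t 27.98 pos [0.4558 0.0255 0.2421] yaw -1.79 tilt 0.08 grip 1.000 F [-0.3  0.4  0.2] q7 -1.64
units tx,ty,tz [0.75 0.4  0.7 ] turn None
```

```bash
python3 -c "
from bench import ctrl
print(ctrl.close_job())"
```

```text
the job is handed in; nothing more can be done
None
```

I handed the job in at about 28 s: all five chips appear to be in the bowl, the bowl has not moved, and the scoop is level on the cork mat and released; no verdict came back.

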